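# Build up the idler on its assembly post

### The job

Build up the idler on the upright steel post of the green stand, from the bottom up in this order: the blue V-belt pulley with its hub up, the ball bearing, the brass spacer, and last the red collar. Lower each part over the post until it sits flat on the one below, without dropping it, and let go. Leave the tape roll, the padlock and the spark plug where they lie.

Things in the scene. Friction and masses are not known exactly. Their poses are not given: they have to be found in the camera images.
- stand: Fixed stand: a green square plate 90 x 90 x 10 mm with an upright steel post in its middle. Origin: centre of the plate's underside, on the bench; z up along the post. The post is 14 mm in diameter and rises 64 mm above the plate (its tip is 74 mm above the bench); its last 8 mm taper to 6 mm.
- seat (a point): The point on the post's axis at the plate's top face, where the underside of the lowest part comes to rest (10 mm above the stand's origin); z up. Keep gripper and load clear of the tall fixed things behind: a bench grinder (from x = 0.57 on, y = -0.12 to 0.22 m) and a drawer cabinet (from x = 0.67 on, y = -0.42 to -0.14 m); x below 0.50 m is free for crossing.
- pulley: Loose V-belt pulley lying flat, hub up: blue grooved rim 76 mm in diameter and 12 mm high, above it a bare aluminium hub 40 mm in diameter that reaches up to 26 mm (14 mm of it above the rim, to be gripped there); bore 22 mm right through. 0.2 to 0.45 kg. Origin: centre of its underside; z up along the bore.
- bearing: Loose steel ball bearing lying flat: 53 mm in diameter, 16 mm high, bore about 23 mm right through. 0.1 to 0.25 kg. Origin: centre of its underside; z up along the bore.
- spacer: Loose plain brass spacer ring lying flat: 36 mm in diameter, 12 mm high, bore 22 mm right through. 0.04 to 0.09 kg. Origin: centre of its underside; z up along the bore.
- collar: Loose red ribbed collar lying flat: 44 mm in diameter (46 mm over the ribs), 18 mm high, bore 22 mm right through. 0.07 to 0.14 kg. Origin: centre of its underside; z up along the bore. Built up, the four undersides lie 0, 26, 42 and 54 mm above the plate and the collar's top 72 mm above it.
- tape_roll: Bystander: black roll of electrical tape, 55 mm in diameter, 19 mm high, lying flat. Origin: centre of its underside. To be left alone.
- padlock: Bystander: brass padlock lying flat, 75 x 45 x 20 mm. Origin: centre of its underside. To be left alone.
- spark_plug: Bystander: spark plug lying on its side, 66 mm long (along its y), 22 mm thick. Origin: centre of its underside. To be left alone.

How it is judged:
By the outcome, as a careful person would: the job done as asked, in the order asked, and still so for the second after the job is handed in, with the robot touching nothing.
It also fails if it takes over 128 s, if anything falls off the work surface, if the arm or the gripper's body presses on something with over 40 N, if the wrist force passes 120 N, or if a joint passes its speed limit or range.

### The arm

A 7-joint arm with a two-finger parallel gripper is mounted at the origin on a cart in front of the work surface, level with it; the furniture and walls round the work are solid. World frame = base frame: x ahead of the robot, y to its left, z up, the work surface at z = 0. Lengths are in mm, angles in rad, forces in N, time in s.
With the tool pointing down it reaches from about 425 to 975 mm from the base axis. Payload 16.7 kg.
Tool frame: the origin (TCP) lies on the centre line of the jaws, within the pads' length; the fingertips stand 25 mm ahead of it and the grasp point (between the pads) lies 6 mm ahead of it (arm.tip_extent is the distance from the TCP to the fingertips, in mm); z points along the fingers, y is the line along which they close (so a half turn about z gives the same grasp; the last joint's range is limited). The gripper opens to 85 mm and grips with 20 to 120 N. Pads are 22 mm wide; open, the fingers measure 114 mm over their backs; the gripper's body (76 mm by 85 mm) begins 54 mm behind the grasp point. The pads swing forward as they close: fully open they stand 13 mm farther back than shut.
Start: joints at [-1.298, 0.426, 0.074, 1.606, -0.034, 1.111, -0.067], TCP at [276.964, 615.523, 256.302] pointing down, gripper open.
Joint ranges: [-2.85, 2.85], [-0.5, 2.14], [-1.23, 1.37], [0.21, 2.46], [-1.02, 4.16], [0.16, 2.05], [-2.73, 2.73]. Speed limits (rad/s): [1.89, 1.89, 2.39, 2.39, 3.01, 3.01, 3.01].

### API

Orientations are given as a unit quaternion [w, x, y, z].
In Python, from cell import arm gives the robot as it stands.
- The arm moves only by the tool move_arm, never from a script. Its argument "series" is text: rows parted by semicolons, each of 7 numbers parted by spaces: the finger opening in mm, from 0 to 85.4, then the shift along the tool's x, y, z in mm, then the turn, a rotation vector about the tool's x, y, z in degrees. A call has 1 to 12 rows; each row shifts and turns the commanded pose from where the row before left it, along the tool's axes as they then stand; what a row does not reach is not made up. A row lasts 1/10 s, in which the tool goes at most 50 mm and 8.59 degrees, less where a joint would pass 70% of its speed; a pose out of reach is approached as far as the arm can. A call with a gripper value outside its range is refused whole. The fingers move at their own pace and stop on an object; "squeeze" is the grip in N (left out, the last holds). Time passes only in rows, so rows that do not move let the fingers close. It gives the time, the measured TCP pose, the force, the opening and the grip force at its end, in the units of the state.
- arm.read_state(): the state, without advancing time (a new reading comes with each control period).
- arm.camera(name): name is "scene" or "top"; returns a dict with "frame" (400x640x3 uint8, red, green, blue), "vertical_fov" (degrees; the focal length in pixels is half the picture's height over the tangent of half this angle, whatever the lens; pixels are square), "cx", "cy" (the principal point, pixels), "world_to_cam" (4x4, takes a point from world to camera coordinates). Camera axes: x right, y up, looking along -z (the intrinsics and any distortion apply to the point x, -y, -z); pixel columns grow to the right and rows downward; lengths in mm; the calibration is good to about 2 mm. A picture is of the moment at which its call begins. There is no depth.
- arm.sign_off(): hands the job in; it is judged then, once.
The state is a dict: "time_s": time; "q": joint angles; "qvel": joint speeds; "effort": joint torques, N m; "eef_pos": TCP position; "eef_rot": TCP orientation; "wrist_force": force on the tool from outside, world axes, zero at the start; "moment": the same for the moment, N m; "gripper_width": finger opening in mm; "gripper_force": force on a finger pad.
Only numpy, scipy, OpenCV 4.12 (cv2) and the standard library are available. Lean on these libraries where they do the work, as an engineer would, in place of code of your own. Each camera call takes 0.05 s, during which the arm holds its last target. There are 200 camera calls.

## Working session

There is one attempt and no reset: what is moved stays moved. The work goes in short steps, Python scripts to look and compute and a tool call to move; the robot and the scene stay as the last step left them, time stands still between calls to the robot, and variables do not carry over. Pictures are saved under pics/ and viewed, at most 14 in all, crops included, and the job is handed in when it is done.

Besides the shell and the picture viewer there is one more tool, called after ">>>" as name(argument=value, ...) on one line, values as JSON. move_arm: Moves the arm, as the interface text tells. Its arguments: {"type":"object","properties":{"series":{"type":"string"},"squeeze":{"type":"number"}},"required":["series"]}

```bash
ls; mkdir -p pics
python3 - <<'E'
from cell import arm
import cv2
s=arm.read_state();print({k:s[k] for k in('time_s','eef_pos','eef_rot','gripper_width','wrist_force')})
for n in('scene','top'):
    c=arm.camera(n);cv2.imwrite(f'pics/{n}0.png',c['frame'][:,:,::-1]);print(n,c['vertical_fov'],c['cx'],c['cy'],c['world_to_cam'],[k for k in c])
E
```

```text
pics
{'time_s': 0.0, 'eef_pos': array([276.84430497, 615.19288259, 255.60677664]), 'eef_rot': array([-9.08922752e-05,  2.09876983e-01,  9.77727579e-01, -6.51191086e-04]), 'gripper_width': 85.60382884249245, 'wrist_force': array([-0.42121894, -0.54683614,  0.99123791])}
scene 55.320026239370684 320.7466825060508 199.9767671419543 [[ 6.15151413e-01 -7.88406533e-01 -1.96931118e-03 -3.84148215e+02]
 [ 6.12115564e-01  4.76023774e-01  6.31439548e-01 -3.03628711e+02]
 [-4.96893626e-01 -3.89636376e-01  7.75422607e-01 -6.89934042e+02]
 [ 0.00000000e+00  0.00000000e+00  0.00000000e+00  1.00000000e+00]] ['frame', 'vertical_fov', 'cx', 'cy', 'world_to_cam']
top 45.814425583871724 326.08156260152015 200.96219006472836 [[-1.72648430e-02 -9.99817724e-01  8.15135499e-03 -9.22792101e+01]
 [ 9.91140574e-01 -1.60400956e-02  1.31844898e-01 -5.06500168e+02]
 [-1.31690118e-01  1.03554201e-02  9.91236843e-01 -1.20833734e+03]
 [ 0.00000000e+00  0.00000000e+00  0.00000000e+00  1.00000000e+00]] ['frame', 'vertical_fov', 'cx', 'cy', 'world_to_cam']
```

View pics/top0.png

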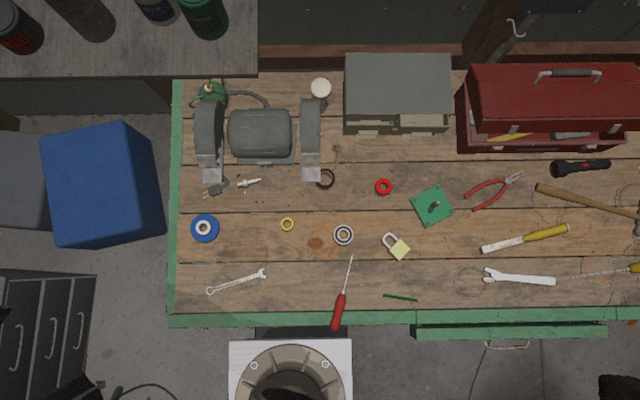

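View pics/scene0.png

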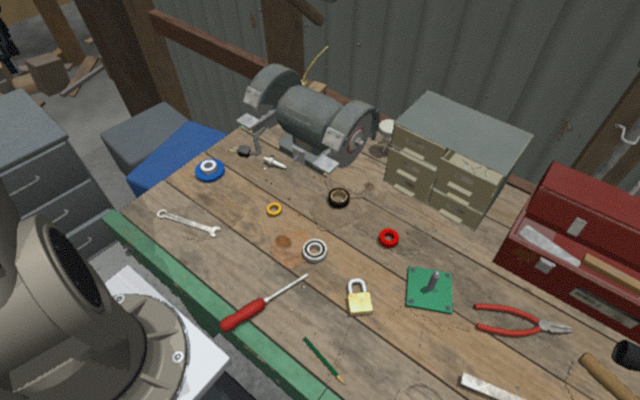

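The top view shows the pulley at (204,228), spacer (287,224), bearing (343,235), collar (383,187) and stand (432,206). In the scene view they are at (209,170), (274,209), (315,250), (389,238) and (430,290).

```bash
cat > h.py <<'E'
import numpy as np, cv2
from cell import arm
def K(c):
    f=200/np.tan(np.radians(c['vertical_fov']/2));return f
def ray(c,u,v):
    f=K(c);W=c['world_to_cam'];d=np.array([(u-c['cx'])/f,-(v-c['cy'])/f,-1]);R=W[:3,:3]
    return -R.T@W[:3,3],R.T@d
def onplane(c,u,v,z):
    o,d=ray(c,u,v);return o+d*(z-o[2])/d[2]
def tri(c1,p1,c2,p2):
    A=[];b=[];L=[]
    o1,d1=ray(c1,*p1);o2,d2=ray(c2,*p2)
    t=np.linalg.lstsq(np.c_[d1,-d2],o2-o1,rcond=None)[0]
    a=o1+t[0]*d1;b=o2+t[1]*d2;return (a+b)/2,np.linalg.norm(a-b)
def proj(c,p):
    W=c['world_to_cam'];q=W[:3,:3]@np.array(p)+W[:3,3];f=K(c);return c['cx']+f*q[0]/-q[2],c['cy']-f*q[1]/-q[2]
def blob(c,col,box):
    """filled outline of the largest coloured blob in box: centroid, ellipse, contour"""
    h=cv2.cvtColor(c['frame'],cv2.COLOR_RGB2HSV);x0,y0,x1,y1=box
    lo,hi={'blue':((100,120,60),(125,255,255)),'red':((0,170,90),(8,255,255)),'green':((65,90,40),(90,255,255)),
      'yellow':((18,110,90),(34,255,255)),'bright':((0,0,135),(180,70,255))}[col]
    m=cv2.inRange(h,lo,hi)
    if col=='red': m|=cv2.inRange(h,(172,170,90),(180,255,255))
    z=np.zeros_like(m);z[y0:y1,x0:x1]=m[y0:y1,x0:x1]
    z=cv2.morphologyEx(z,cv2.MORPH_CLOSE,np.ones((3,3)))
    k=max(cv2.findContours(z,cv2.RETR_EXTERNAL,cv2.CHAIN_APPROX_NONE)[0],key=cv2.contourArea)
    k=cv2.convexHull(k) if col!='green' else k
    M=cv2.moments(k);return (M['m10']/M['m00'],M['m01']/M['m00']),k
E
python3 - <<'E'
from h import *
T=arm.camera('top');S=arm.camera('scene')
B={'pulley':('blue',12,(180,205,228,250),(185,150,230,190)),'spacer':('yellow',12,(272,210,302,238),(260,198,290,220)),
'bearing':('bright',16,(328,220,360,250),(298,235,332,268)),'collar':('red',18,(370,174,396,200),(374,225,404,252)),'stand':('green',10,(400,180,465,230),(395,255,465,320))}
for n,(col,h,bt,bs) in B.items():
    (pt,kt),(ps,ks)=blob(T,col,bt),blob(S,col,bs)
    p,r=tri(T,pt,S,ps)
    print(n,np.round(pt,1),np.round(ps,1),'tri',p.round(1),'res %.1f'%r,'top@h/2',onplane(T,*pt,h/2).round(1)[:2],'scene@h/2',onplane(S,*ps,h/2).round(1)[:2])
    q=np.array([onplane(T,*x[0],h/2 if n!='stand' else h)[:2] for x in kt],np.float32);print('   size',cv2.minAreaRect(q))
ims=[]
for c,b in((T,(410,180,460,230)),(S,(400,260,460,320)),(T,(323,215,363,255)),(S,(295,230,335,270))):
    x0,y0,x1,y1=b;ims.append(cv2.resize(c['frame'][y0:y1,x0:x1,::-1],(400,300) if 0 else (300,300),interpolation=cv2.INTER_NEAREST))
cv2.imwrite('pics/z.png',np.vstack([np.hstack(ims[:2]),np.hstack(ims[2:])]))
E
```

```text
pulley [204.4 227.7] [209.4 170.3] tri [441.9 224.    6.1] res 0.8 top@h/2 [442.2 223.8] scene@h/2 [441.6 224.4]
   size ((442.79193115234375, 223.48214721679688), (72.17385864257812, 71.88731384277344), 89.05976867675781)
spacer [286.7 223.4] [273.6 208.8] tri [449.3   5.1   8.4] res 0.8 top@h/2 [449.8   5. ] scene@h/2 [450.2   6.8]
   size ((449.73956298828125, 5.514066696166992), (34.641517639160156, 34.805912017822266), 89.53843688964844)
bearing [343.1 233.9] [314.6 248.5] tri [ 418.5 -144.1   17.2] res 0.5 top@h/2 [ 419.2 -144.7] scene@h/2 [ 422.7 -140.2]
   size ((419.16217041015625, -144.4113006591797), (52.46470260620117, 52.73405075073242), 43.80724334716797)
collar [383.1 186.3] [388.7 236.7] tri [ 544.6 -254.2   15. ] res 0.1 top@h/2 [ 545.6 -255.1] scene@h/2 [ 548.5 -252.7]
   size ((545.0204467773438, -254.9090118408203), (43.258079528808594, 40.89461898803711), 89.07989501953125)
stand [431.3 205.8] [428.7 290.5] tri [ 4.917e+02 -3.849e+02 -3.000e-01] res 0.2 top@h/2 [ 491.  -383.6] scene@h/2 [ 488.8 -385.3]
   size ((491.01409912109375, -383.66998291015625), (87.9544677734375, 88.54979705810547), 26.857025146484375)
```

View pics/z.png

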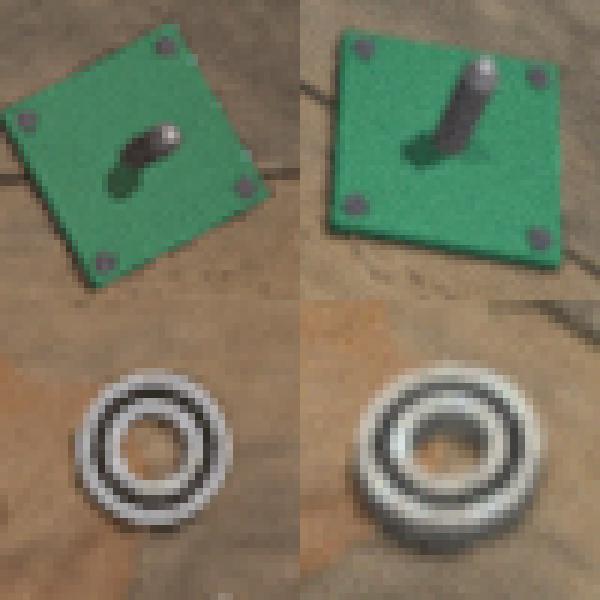

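Run:
```python
from h import *
print(arm.tip_extent,[a for a in dir(arm) if a[0]!='_'])
T=arm.camera('top');S=arm.camera('scene')
print('tip',tri(T,(438.0,202.5),S,(437.3,272.8)),onplane(T,438,202.5,73))
k=blob(T,'green',(400,180,465,230))[1]
print('plate rect centre at z=10:',cv2.minAreaRect(np.array([onplane(T,*x[0],10)[:2] for x in k],np.float32)))
b,_=blob(T,'bright',(328,220,360,250));print('bearing',onplane(T,*b,16))
# bores via dark/inner contour: red & yellow
for n,col,box,h in(('spacer','yellow',(272,210,302,238),12),('collar','red',(370,174,396,200),18),('pulley','blue',(180,205,228,250),12)):
    c,k=blob(T,col,box);print(n,onplane(T,*c,h).round(1))
```

```text
25.0 ['MotionError', 'camera', 'read_state', 'sign_off', 'tip_extent']
tip (array([ 491.01571203, -384.77482733,   75.70266698]), np.float64(0.8128605649896085)) [ 491.13578628 -385.08834556   73.        ]
plate rect centre at z=10: ((491.1007995605469, -383.5650634765625), (88.00310516357422, 88.74829864501953), 26.154090881347656)
bearing [ 418.65896592 -144.32420317   16.        ]
spacer [449.4   4.6  12. ]
collar [ 544.2 -253.9   18. ]
pulley [441.8 222.3  12. ]
```

>>> move_arm(series="85 0 0 0 0 0 8.2; 85 0 0 0 0 0 8.2; 85 0 0 0 0 0 8.2; 85 0 0 0 0 0 8.2; 85 0 0 0 0 0 8.2; 85 0 0 0 0 0 8.2; 85 0 0 0 0 0 8.2; 85 0 0 0 0 0 8.4; 85 0 0 0 0 0 0")

```text
time_s: 1.2
eef_pos: [276.8, 615.6, 256.2]
eef_rot: [0.0, 0.708, 0.706, -0.0]
wrist_force: [-0.0, -0.7, -0.7]
gripper_width: 85.0
gripper_force: 0.0
```

>>> move_arm(series="85 -39.2 16.5 0 0 0 0; 85 -39.2 16.5 0 0 0 0; 85 -39.2 16.5 0 0 0 0; 85 -39.2 16.5 0 0 0 0; 85 -39.2 16.5 0 0 0 0; 85 -39.2 16.5 0 0 0 0; 85 -39.2 16.5 0 0 0 0; 85 -39.2 16.5 0 0 0 0; 85 -39.2 16.5 0 0 0 0; 85 -39.2 16.5 0 0 0 0; 85 0 0 0 0 0 0; 85 0 0 0 0 0 0")

```text
time_s: 2.4
eef_pos: [442.1, 222.7, 256.6]
eef_rot: [-0.0, 0.707, 0.708, 0.0]
wrist_force: [-1.1, 0.8, 0.1]
gripper_width: 84.8
gripper_force: 0.0
```

>>> move_arm(series="60 0.6 0 30 0 0 0; 60 0 0 30 0 0 0; 60 0 0 30 0 0 0; 60 0 0 30 0 0 0; 55 0 0 30 0 0 0; 50 0 0 25 0 0 0; 50 0 0 15 0 0 0; 50 0 0 15 0 0 0; 50 0 0 10 0 0 0; 50 0 0 0 0 0 0; 50 0 0 0 0 0 0")

```text
time_s: 3.5
eef_pos: [441.7, 224.5, 41.5]
eef_rot: [-0.0, 0.707, 0.707, -0.0]
wrist_force: [1.1, 0.2, -0.1]
gripper_width: 50.0
gripper_force: 0.0
```

```bash
cat > look.py <<'E'
import sys;from h import *
# name, then boxes  cam x0 y0 x1 y1
a=sys.argv[2:];ims=[]
for i in range(0,len(a),5):
    x0,y0,x1,y1=map(int,a[i+1:i+5]);f=arm.camera(a[i])['frame'][y0:y1,x0:x1,::-1]
    ims.append(cv2.resize(f,(390,int(390*(y1-y0)/(x1-x0))),interpolation=cv2.INTER_CUBIC))
cv2.imwrite(f'pics/{sys.argv[1]}.png',np.hstack(ims))
E
python3 look.py p1 scene 150 100 250 200 top 160 180 260 280
```

```text
(no output)
```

View pics/p1.png

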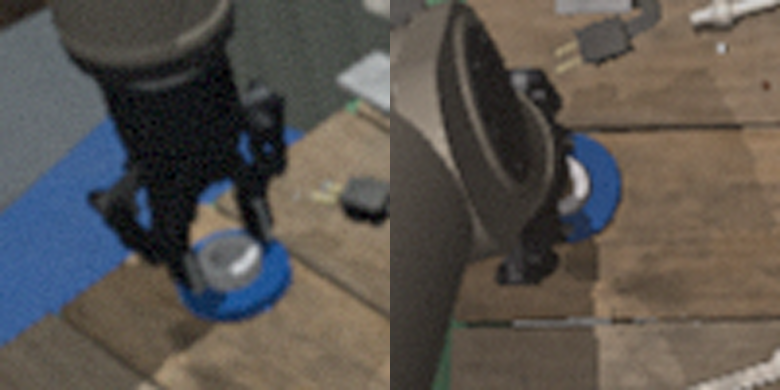

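The fingers straddle the aluminium hub at about (230,265) of the left panel, with the tips just above the rim. I'll lower a little and close.

>>> move_arm(series="50 0 0 2 0 0 0; 36 0 0 0 0 0 0; 36 0 0 0 0 0 0; 36 0 0 0 0 0 0; 36 0 0 0 0 0 0; 36 0 0 0 0 0 0; 36 0 0 0 0 0 0", squeeze=60)

```text
time_s: 4.3
eef_pos: [442.1, 224.3, 40.1]
eef_rot: [-0.0, 0.707, 0.707, 0.001]
wrist_force: [-3.0, -0.5, 15.1]
gripper_width: 37.4
gripper_force: 58.2
```

```bash
python3 look.py p2 scene 175 140 245 200 top 175 190 245 250
```

```text
(no output)
```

View pics/p2.png

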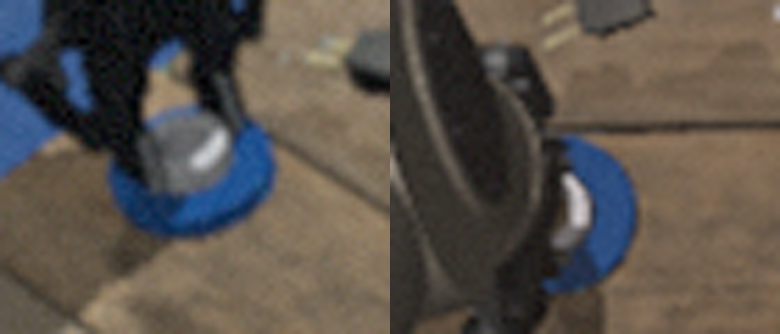

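The pads hold the hub on both sides. I'll lift slowly and check.

>>> move_arm(series="36 0 0 -1 0 0 0; 36 0 0 -2 0 0 0; 36 0 0 -5 0 0 0; 36 0 0 -10 0 0 0; 36 0 0 -15 0 0 0; 36 0 0 -20 0 0 0; 36 0 0 -20 0 0 0; 36 0 0 -20 0 0 0; 36 0 0 -10 0 0 0; 36 0 0 0 0 0 0; 36 0 0 0 0 0 0")

```text
time_s: 5.5
eef_pos: [441.5, 224.1, 142.0]
eef_rot: [-0.0, 0.707, 0.707, -0.0]
wrist_force: [1.2, 0.6, -3.0]
gripper_width: 37.3
gripper_force: 59.4
```

```bash
python3 look.py p3 scene 160 80 250 170 top 160 180 250 270
```

```text
(no output)
```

View pics/p3.png

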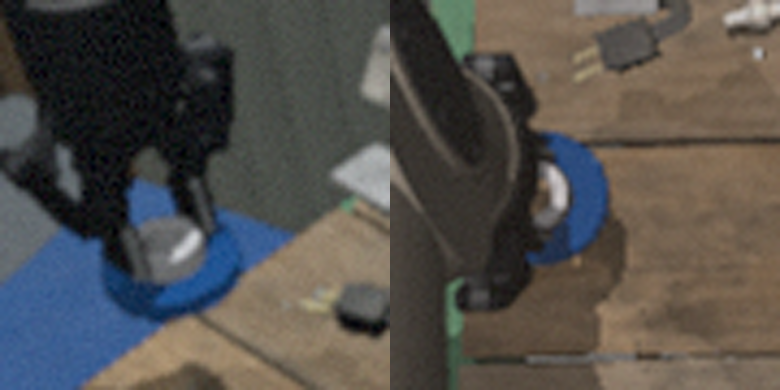

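>>> move_arm(series="36 -20 0 -5 0 0 0; 36 -40 0 -5 0 0 0; 36 -45 0 0 0 0 0; 36 -45 0 0 0 0 0; 36 -45 0 0 0 0 0; 36 -45 0 0 0 0 0; 36 -45 0 0 0 0 0; 36 -45 0 0 0 0 0; 36 -45 5 0 0 0 0; 36 -40 5 0 0 0 0; 36 -30 5 0 0 0 0; 36 -15 5 0 0 0 0")

```text
time_s: 6.8
eef_pos: [460.3, -239.5, 151.9]
eef_rot: [-0.0, 0.709, 0.706, -0.001]
wrist_force: [0.6, 1.5, -2.5]
gripper_width: 37.2
gripper_force: 59.4
```

>>> move_arm(series="36 -15 5 0 0 0 0; 36 -30 10 0 0 0 0; 36 -40 10 0 0 0 0; 36 -40 5 0 0 0 0; 36 -20 0 0 0 0 0; 36 0 0 0 0 0 0; 36 0 0 0 0 0 0; 36 0 0 0 0 0 0")

```text
time_s: 7.6
eef_pos: [491.1, -380.3, 151.8]
eef_rot: [-0.001, 0.707, 0.707, -0.0]
wrist_force: [0.2, 0.2, -2.0]
gripper_width: 37.4
gripper_force: 59.4
```

>>> move_arm(series="36 -3.8 0 5 0 0 0; 36 0 0 10 0 0 0; 36 0 0 10 0 0 0; 36 0 0 0 0 0 0; 36 0 0 0 0 0 0")

```text
time_s: 8.1
eef_pos: [491.3, -384.6, 126.9]
eef_rot: [-0.0, 0.707, 0.707, -0.0]
wrist_force: [-1.0, 0.0, -1.9]
gripper_width: 37.5
gripper_force: 59.4
```

```bash
python3 look.py p4 scene 380 220 480 320 top 385 160 485 260
python3 - <<'E'
from h import *
T=arm.camera('top');S=arm.camera('scene')
for c in(T,S):print(proj(c,(491.1,-384.6,74)),proj(c,(491.1,-384.6,10)),proj(c,(491.1,-384.6,97)))
E
```

```text
(np.float64(437.90453111740754), np.float64(202.4664619083163)) (np.float64(432.1110016259689), np.float64(205.54307035367555)) (np.float64(440.1386339848818), np.float64(201.28005908426405))
(np.float64(436.80499509398135), np.float64(273.158242608332)) (np.float64(429.4480861433626), np.float64(288.34354671368055)) (np.float64(439.70049147446144), np.float64(267.18168460433094))
```

View pics/p4.png

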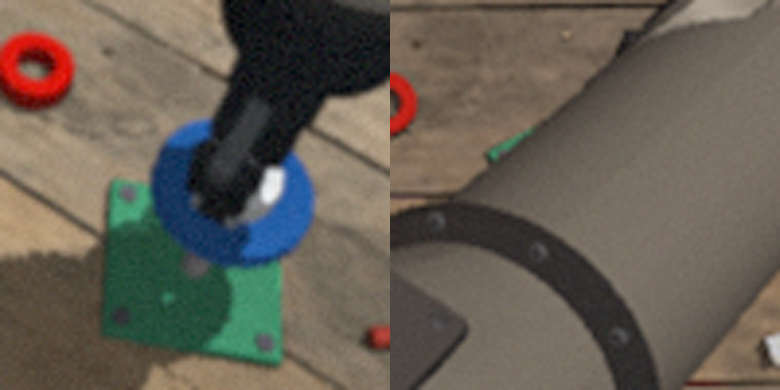

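The held pulley's rim is centred at scene pixel ≈(439.5,269), and a pulley on the post axis would be at (439.2,268.2). It's aligned, so I'll lower.

>>> move_arm(series="36 0 0 8 0 0 0; 36 0 0 10 0 0 0; 36 0 0 10 0 0 0; 36 0 0 10 0 0 0; 36 0 0 10 0 0 0; 36 0 0 10 0 0 0; 36 0 0 8 0 0 0; 36 0 0 5 0 0 0; 36 0 0 2 0 0 0; 36 0 0 1 0 0 0; 36 0 0 0 0 0 0; 36 0 0 0 0 0 0")

```text
time_s: 9.5
eef_pos: [491.7, -384.9, 53.7]
eef_rot: [0.0, 0.707, 0.707, 0.0]
wrist_force: [-0.1, -0.2, -2.0]
gripper_width: 37.3
gripper_force: 59.4
```

>>> move_arm(series="36 0 0 1 0 0 0; 36 0 0 1 0 0 0; 36 0 0 0.5 0 0 0; 36 0 0 0.5 0 0 0; 36 0 0 0 0 0 0; 36 0 0 0 0 0 0")

```text
time_s: 10.1
eef_pos: [491.5, -384.8, 50.4]
eef_rot: [0.0, 0.707, 0.707, -0.0]
wrist_force: [0.6, 0.1, -1.4]
gripper_width: 37.0
gripper_force: 59.6
```

>>> move_arm(series="36 0 0 0.5 0 0 0; 36 0 0 0.5 0 0 0; 36 0 0 0 0 0 0; 36 0 0 0 0 0 0")

```text
time_s: 10.5
eef_pos: [491.5, -384.8, 50.2]
eef_rot: [0.0, 0.707, 0.707, 0.0]
wrist_force: [-4.3, 4.7, 16.6]
gripper_width: 37.2
gripper_force: 61.3
```

>>> move_arm(series="40 0 0 0 0 0 0; 44 0 0 0 0 0 0; 50 0 0 0 0 0 0; 56 0 0 0 0 0 0; 60 0 0 0 0 0 0; 60 0 0 0 0 0 0; 60 0 0 -5 0 0 0; 60 0 0 -15 0 0 0; 60 0 0 -25 0 0 0; 60 0 0 -30 0 0 0; 60 0 0 -25 0 0 0; 60 0 0 0 0 0 0")

```text
time_s: 11.7
eef_pos: [492.7, -386.1, 153.8]
eef_rot: [0.003, 0.707, 0.707, 0.001]
wrist_force: [0.7, -0.5, -0.2]
gripper_width: 59.8
gripper_force: 0.0
```

>>> move_arm(series="66 20 -6 0 0 0 0; 66 35 -10 0 0 0 0; 66 40 -12 0 0 0 0; 66 40 -12 0 0 0 0; 66 40 -12 0 0 0 0; 66 35 -12 0 0 0 0; 66 20 -9 0 0 0 0; 66 10.5 0 0 0 0 0; 66 0 0 0 0 0 0; 66 0 0 0 0 0 0")

```text
time_s: 12.7
eef_pos: [419.3, -145.0, 149.7]
eef_rot: [0.0, 0.707, 0.707, 0.0]
wrist_force: [-0.4, -0.5, -0.4]
gripper_width: 66.2
gripper_force: 0.0
```

```bash
python3 look.py p5 scene 380 230 480 330 scene 280 190 380 290
```

```text
(no output)
```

View pics/p5.png

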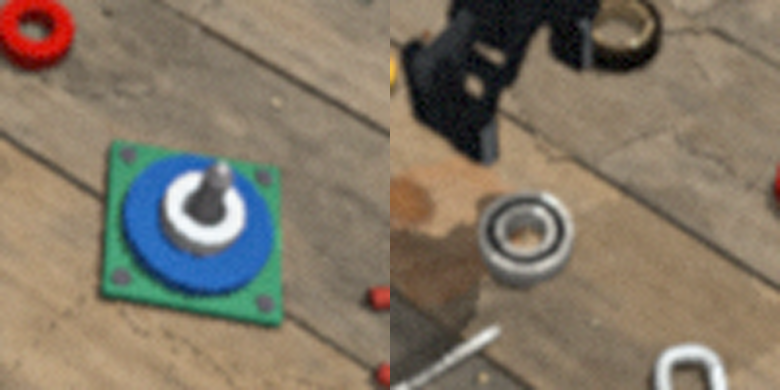

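The pulley sits flat on the plate with the post through it. The bearing lies free below the gripper.

>>> move_arm(series="66 0 0 20 0 0 0; 66 0.6 -0.5 30 0 0 0; 66 0 0 30 0 0 0; 66 0 0 20 0 0 0; 66 0 0 12 0 0 0; 66 0 0 5 0 0 0; 66 0 0 2 0 0 0; 66 0 0 0 0 0 0; 66 0 0 0 0 0 0")

```text
time_s: 13.7
eef_pos: [418.6, -143.7, 31.0]
eef_rot: [0.0, 0.707, 0.707, 0.0]
wrist_force: [-0.2, 0.5, 0.9]
gripper_width: 65.9
gripper_force: 0.0
```

```bash
python3 look.py p6 scene 280 210 350 280
```

```text
(no output)
```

View pics/p6.png

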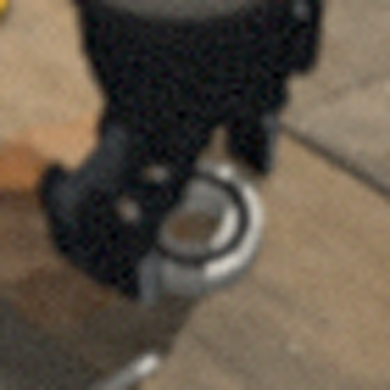

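The fingers straddle the bearing and clear the screwdriver. Closing.

>>> move_arm(series="48 0 0 0 0 0 0; 48 0 0 0 0 0 0; 48 0 0 0 0 0 0; 48 0 0 0 0 0 0; 48 0 0 0 0 0 0; 48 0 0 0 0 0 0")

```text
time_s: 14.35
eef_pos: [418.6, -143.6, 31.3]
eef_rot: [0.0, 0.707, 0.707, 0.001]
wrist_force: [-4.7, 0.4, 25.7]
gripper_width: 49.9
gripper_force: 57.5
```

>>> move_arm(series="48 0 0 -1 0 0 0; 48 0 0 -2 0 0 0; 48 0 0 -5 0 0 0; 48 0 0 -10 0 0 0; 48 0 0 -20 0 0 0; 48 0 0 -25 0 0 0; 48 0 0 -25 0 0 0; 48 0 0 -20 0 0 0; 48 0 0 -10 0 0 0; 48 0 0 0 0 0 0; 48 0 0 0 0 0 0")

```text
time_s: 15.45
eef_pos: [417.9, -143.3, 148.0]
eef_rot: [-0.0, 0.707, 0.707, 0.0]
wrist_force: [0.4, 0.5, -2.0]
gripper_width: 49.5
gripper_force: 62.5
```

>>> move_arm(series="48 -15 5 0 0 0 0; 48 -30 9 0 0 0 0; 48 -35 10 0 0 0 0; 48 -35 10 0 0 0 0; 48 -35 10 0 0 0 0; 48 -35 10 0 0 0 0; 48 -30 10 0 0 0 0; 48 -18 6 0 0 0 0; 48 -7 3 0 0 0 0; 48 0 0 0 0 0 0; 48 0 0 0 0 0 0; 48 0 0 0 0 0 0")

```text
time_s: 16.65
eef_pos: [490.9, -382.4, 148.0]
eef_rot: [-0.0, 0.707, 0.707, 0.0]
wrist_force: [0.5, 0.4, -1.2]
gripper_width: 50.0
gripper_force: 62.5
```

```bash
python3 look.py p7 scene 390 210 490 310;python3 - <<'E'
from h import *
S=arm.camera('scene');print(arm.read_state()['eef_pos'])
for z in(50,74,118,126,134):print(z,np.array(proj(S,(491.1,-384.6,z))).round(1))
E
```

```text
[ 491.09335698 -382.70403269  148.36666345]
50 [433.9 279.1]
74 [436.8 273.2]
118 [442.5 261.5]
126 [443.6 259.2]
134 [444.7 256.9]
```

View pics/p7.png

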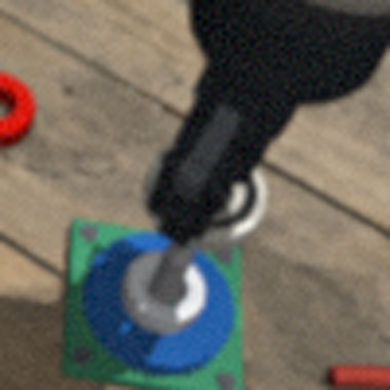

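The held bearing is at ≈(443,260); on the axis it would be at (443.6,259). Lowering.

>>> move_arm(series="48 -1.4 0 5 0 0 0; 48 0 0 10 0 0 0; 48 0 0 12 0 0 0; 48 0 0 10 0 0 0; 48 0 0 10 0 0 0; 48 0 0 10 0 0 0; 48 0 0 10 0 0 0; 48 0 0 6 0 0 0; 48 0 0 3 0 0 0; 48 0 0 1 0 0 0; 48 0 0 0 0 0 0; 48 0 0 0 0 0 0")

```text
time_s: 17.95
eef_pos: [491.2, -385.2, 71.7]
eef_rot: [0.0, 0.707, 0.707, 0.0]
wrist_force: [1.0, -0.0, -1.0]
gripper_width: 49.8
gripper_force: 62.5
```

>>> move_arm(series="48 0 0 1 0 0 0; 48 0 0 1 0 0 0; 48 0 0 0.5 0 0 0; 48 0 0 0 0 0 0; 48 0 0 0 0 0 0")

```text
time_s: 18.45
eef_pos: [491.0, -385.1, 68.8]
eef_rot: [-0.0, 0.707, 0.707, -0.0]
wrist_force: [0.9, 0.7, -1.1]
gripper_width: 50.1
gripper_force: 62.5
```

>>> move_arm(series="48 0 0 0.5 0 0 0; 48 0 0 0.5 0 0 0; 48 0 0 0.5 0 0 0; 48 0 0 0 0 0 0; 48 0 0 0 0 0 0")

```text
time_s: 18.95
eef_pos: [491.0, -385.1, 67.6]
eef_rot: [0.0, 0.707, 0.707, 0.0]
wrist_force: [-1.5, 1.2, 6.2]
gripper_width: 49.8
gripper_force: 63.2
```

Contact at the expected height (67.6 mm, predicted 67.3 mm). Pressing 0.3 mm more, then releasing.

>>> move_arm(series="48 0 0 0.3 0 0 0; 52 0 0 0 0 0 0; 56 0 0 0 0 0 0; 60 0 0 0 0 0 0; 66 0 0 0 0 0 0; 70 0 0 0 0 0 0; 70 0 0 -5 0 0 0; 70 0 0 -15 0 0 0; 70 0 0 -20 0 0 0; 70 0 0 -25 0 0 0; 70 0 0 -20 0 0 0; 70 0 0 0 0 0 0")

```text
time_s: 20.15
eef_pos: [492.0, -386.2, 155.8]
eef_rot: [0.002, 0.707, 0.707, 0.001]
wrist_force: [0.2, -1.1, -0.7]
gripper_width: 70.0
gripper_force: 0.0
```

>>> move_arm(series="60 20 -6 0 0 0 0; 50 35 -8 0 0 0 0; 50 45 -8 0 0 0 0; 50 45 -8 0 0 0 0; 50 45 -6 0 0 0 0; 50 45 -6 0 0 0 0; 50 45 0 0 0 0 0; 50 45 0 0 0 0 0; 50 35 0 0 0 0 0; 50 20 0 0 0 0 0; 50 10 0 0 0 0 0; 50 0 0 0 0 0 0")

```text
time_s: 21.35
eef_pos: [449.2, 5.6, 152.2]
eef_rot: [-0.0, 0.707, 0.708, 0.0]
wrist_force: [0.7, -0.9, -0.2]
gripper_width: 49.8
gripper_force: 0.0
```

```bash
python3 look.py p8 scene 390 220 470 300 scene 250 160 330 240
python3 - <<'E'
from h import *
S=arm.camera('scene');p,_=blob(S,'yellow',(260,195,292,222));print(p,onplane(S,*p,8),arm.read_state()['eef_pos'])
E
```

```text
(273.76666666666665, 209.03529411764706) [448.80770326   4.80148882   8.        ] [449.17117946   3.65124236 152.11175627]
```

View pics/p8.png

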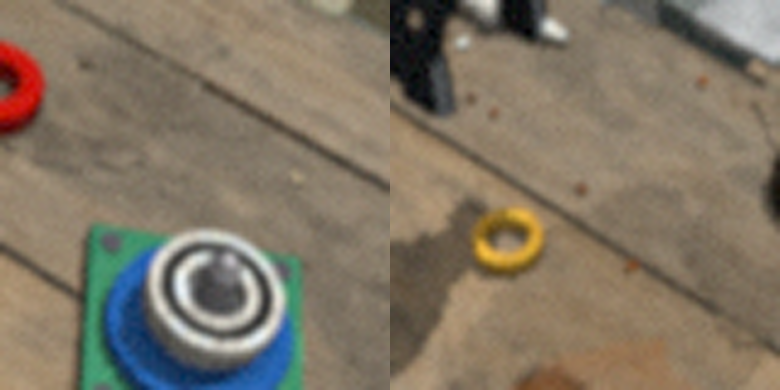

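The bearing is seated on the hub. The spacer lies as measured.

>>> move_arm(series="50 1.2 0 20 0 0 0; 50 0 0 30 0 0 0; 50 0 0 30 0 0 0; 50 0 0 20 0 0 0; 50 0 0 12 0 0 0; 50 0 0 8 0 0 0; 50 0 0 4 0 0 0; 50 0 0 0 0 0 0; 30 0 0 0 0 0 0; 30 0 0 0 0 0 0; 30 0 0 0 0 0 0; 30 0 0 0 0 0 0", squeeze=40)

```text
time_s: 22.7
eef_pos: [449.6, 6.2, 29.0]
eef_rot: [0.0, 0.707, 0.707, 0.001]
wrist_force: [-2.1, -1.6, 10.4]
gripper_width: 33.6
gripper_force: 38.7
```

>>> move_arm(series="30 0 0 0 0 0 0; 30 0 0 0 0 0 0")

```text
time_s: 22.9
eef_pos: [449.6, 6.2, 29.0]
eef_rot: [0.0, 0.707, 0.707, 0.001]
wrist_force: [-2.7, -1.8, 10.0]
gripper_width: 33.8
gripper_force: 38.7
```

>>> move_arm(series="30 0 0 -1 0 0 0; 30 0 0 -2 0 0 0; 30 0 0 -5 0 0 0; 30 0 0 -12 0 0 0; 30 0 0 -20 0 0 0; 30 0 0 -25 0 0 0; 30 0 0 -25 0 0 0; 30 0 0 -20 0 0 0; 30 0 0 -10 0 0 0; 30 0 0 0 0 0 0; 30 0 0 0 0 0 0")

```text
time_s: 24.0
eef_pos: [448.9, 6.4, 147.7]
eef_rot: [-0.0, 0.707, 0.707, 0.0]
wrist_force: [-0.5, 0.1, -0.5]
gripper_width: 33.6
gripper_force: 39.8
```

>>> move_arm(series="30 -20 0 0 0 0 0; 30 -35 0 0 0 0 0; 30 -43 0 0 0 0 0; 30 -43 4 0 0 0 0; 30 -43 6 0 0 0 0; 30 -43 6 0 0 0 0; 30 -43 6 0 0 0 0; 30 -43 6 0 0 0 0; 30 -36 6 0 0 0 0; 30 -25 5 0 0 0 0; 30 -13 2.5 0 0 0 0; 30 0 0 0 0 0 0")

```text
time_s: 25.2
eef_pos: [489.6, -382.3, 146.8]
eef_rot: [-0.001, 0.708, 0.706, -0.001]
wrist_force: [0.5, 0.0, -0.8]
gripper_width: 33.9
gripper_force: 39.8
```

>>> move_arm(series="30 0 0 0 0 0 0; 30 0 0 0 0 0 0")

```text
time_s: 25.4
eef_pos: [490.6, -379.4, 147.6]
eef_rot: [-0.001, 0.707, 0.707, 0.0]
wrist_force: [0.3, -0.7, -0.5]
gripper_width: 33.5
gripper_force: 39.8
```

```bash
python3 look.py p9 scene 390 210 490 310;python3 - <<'E'
from h import *
S=arm.camera('scene');p=arm.read_state()['eef_pos'];print(p)
for z in(p[2]-29,p[2]-23,p[2]-17):print(z,np.array(proj(S,(491.1,-384.6,z))).round(1))
b,_=blob(S,'yellow',(390,210,490,310));print(b)
E
```

```text
[ 490.74976062 -379.63868584  147.99436522]
118.99436522035913 [442.6 261.2]
124.99436522035913 [443.4 259.5]
130.99436522035913 [444.3 257.8]
(447.4892473118279, 261.747311827957)
```

View pics/p9.png

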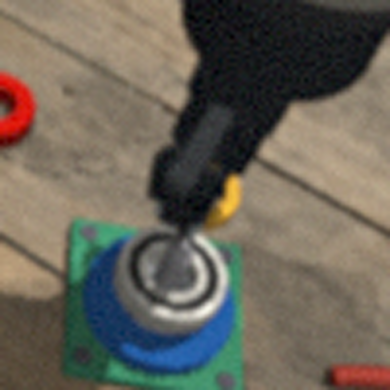

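The held spacer shows only as a sliver at about (447,262). I'll compare its right edge with the prediction.

Run:
```python
from h import *
S=arm.camera('scene');p=arm.read_state()['eef_pos']
c,k=blob(S,'yellow',(390,210,490,310));k=k[:,0];print('seen right',k[:,0].max()+.5,'bottom',k[:,1].max()+.5)
a=np.linspace(0,6.28,100)
for off in(-4,-1.2,1):
    q=np.array([proj(S,(p[0]+18*np.cos(t),p[1]+off+18*np.sin(t),p[2]-29+z)) for t in a for z in(0,12)]);print(off,'pred right %.1f bottom %.1f'%(q[:,0].max(),q[:,1].max()))
```

```text
seen right 451.5 bottom 268.5
-4 pred right 454.1 bottom 269.9
-1.2 pred right 452.7 bottom 269.0
1 pred right 451.5 bottom 268.4
```

Offset −0.8 fits. Lowering.

>>> move_arm(series="30 -4.2 0.4 3 0 0 0; 30 0 0 8 0 0 0; 30 0 0 10 0 0 0; 30 0 0 10 0 0 0; 30 0 0 10 0 0 0; 30 0 0 10 0 0 0; 30 0 0 6 0 0 0; 30 0 0 3 0 0 0; 30 0 0 2 0 0 0; 30 0 0 0 0 0 0; 30 0 0 0 0 0 0; 30 0 0 0 0 0 0")

```text
time_s: 26.75
eef_pos: [491.0, -385.2, 86.3]
eef_rot: [0.0, 0.707, 0.707, 0.0]
wrist_force: [-1.0, 0.8, -0.6]
gripper_width: 33.4
gripper_force: 39.8
```

>>> move_arm(series="30 0 0 1 0 0 0; 30 0 0 1 0 0 0; 30 0 0 0.5 0 0 0; 30 0 0 0 0 0 0; 30 0 0 0 0 0 0")

```text
time_s: 27.25
eef_pos: [490.8, -385.1, 83.5]
eef_rot: [-0.0, 0.707, 0.707, -0.0]
wrist_force: [-0.4, -0.4, -0.2]
gripper_width: 33.7
gripper_force: 39.8
```

>>> move_arm(series="30 1 0 0.5 0 0 0; 30 0 0 0.5 0 0 0; 30 0 0 0.5 0 0 0; 30 0 0 0.5 0 0 0; 30 0 0 0 0 0 0; 30 0 0 0 0 0 0")

```text
time_s: 27.85
eef_pos: [490.9, -384.1, 81.5]
eef_rot: [-0.0, 0.707, 0.707, -0.0]
wrist_force: [0.6, -0.2, 0.4]
gripper_width: 33.3
gripper_force: 39.8
```

>>> move_arm(series="30 0 0 0.5 0 0 0; 30 0 0 0 0 0 0; 30 0 0 0 0 0 0")

```text
time_s: 28.15
eef_pos: [490.9, -384.1, 81.1]
eef_rot: [0.0, 0.707, 0.707, -0.0]
wrist_force: [0.2, 0.1, 2.2]
gripper_width: 34.1
gripper_force: 40.1
```

>>> move_arm(series="30 0 0 0.4 0 0 0; 30 0 0 0 0 0 0; 36 0 0 0 0 0 0; 40 0 0 0 0 0 0; 46 0 0 0 0 0 0; 52 0 0 0 0 0 0; 56 0 0 0 0 0 0; 56 0 0 -5 0 0 0; 56 0 0 -15 0 0 0; 56 0 0 -20 0 0 0; 56 0 0 -20 0 0 0; 56 0 0 -10 0 0 0")

```text
time_s: 29.35
eef_pos: [491.3, -384.7, 153.3]
eef_rot: [0.001, 0.707, 0.707, 0.0]
wrist_force: [-0.4, -0.3, -0.4]
gripper_width: 56.0
gripper_force: 0.0
```

>>> move_arm(series="60 15 3 0 0 0 0; 60 25 10 0 0 0 0; 60 30 14 0 0 0 0; 60 30 14 0 0 0 0; 60 20 8 0 0 0 0; 60 10.5 4.3 0 0 0 0; 60 0 0 0 0 0 0; 60 0 0 0 0 0 0; 60 0 0 0 0 0 0")

```text
time_s: 30.25
eef_pos: [543.5, -254.9, 150.7]
eef_rot: [0.0, 0.708, 0.706, -0.0]
wrist_force: [0.9, -0.1, -0.5]
gripper_width: 59.9
gripper_force: 0.0
```

```bash
python3 look.py p10 scene 360 210 480 330
python3 - <<'E'
from h import *
S=arm.camera('scene');p,_=blob(S,'red',(374,222,406,254));print(p,onplane(S,*p,13),arm.read_state()['eef_pos'])
E
```

```text
(388.68303863785195, 237.22527832351014) [ 544.75928312 -254.48806539   13.        ] [ 543.62412057 -254.81219105  150.65410008]
```

View pics/p10.png

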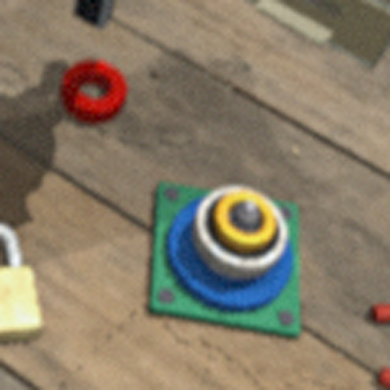

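The spacer sits on the bearing with the post tip showing through. The collar is confirmed at (544.7, −254.4).

>>> move_arm(series="60 0.4 1.1 20 0 0 0; 60 0 0 30 0 0 0; 60 0 0 30 0 0 0; 60 0 0 20 0 0 0; 60 0 0 11 0 0 0; 60 0 0 6 0 0 0; 60 0 0 2 0 0 0; 60 0 0 0 0 0 0; 40 0 0 0 0 0 0; 40 0 0 0 0 0 0; 40 0 0 0 0 0 0; 40 0 0 0 0 0 0")

```text
time_s: 31.55
eef_pos: [545.8, -253.4, 32.8]
eef_rot: [0.001, 0.707, 0.707, 0.0]
wrist_force: [-2.8, 1.8, 9.9]
gripper_width: 41.1
gripper_force: 39.2
```

>>> move_arm(series="40 0 0 0 0 0 0; 40 0 0 0 0 0 0")

```text
time_s: 31.75
eef_pos: [545.9, -253.4, 32.8]
eef_rot: [0.001, 0.707, 0.707, 0.0]
wrist_force: [-2.5, 0.6, 9.9]
gripper_width: 41.5
gripper_force: 39.2
```

>>> move_arm(series="40 0 0 -1 0 0 0; 40 0 0 -2 0 0 0; 40 0 0 -5 0 0 0; 40 0 0 -12 0 0 0; 40 0 0 -20 0 0 0; 40 0 0 -25 0 0 0; 40 0 0 -25 0 0 0; 40 0 0 -20 0 0 0; 40 0 0 -10 0 0 0; 40 0 0 0 0 0 0; 40 0 0 0 0 0 0")

```text
time_s: 32.85
eef_pos: [545.2, -252.9, 151.2]
eef_rot: [-0.0, 0.707, 0.707, -0.0]
wrist_force: [-0.5, -0.1, -0.3]
gripper_width: 41.3
gripper_force: 40.7
```

>>> move_arm(series="40 -10 -4 0 0 0 0; 40 -20 -8 0 0 0 0; 40 -25 -11 0 0 0 0; 40 -25 -11 0 0 0 0; 40 -25 -11 0 0 0 0; 40 -17 -7 0 0 0 0; 40 -8 -2.5 0 0 0 0; 40 0 0 0 0 0 0; 40 0 0 0 0 0 0; 40 0 0 0 0 0 0")

```text
time_s: 33.85
eef_pos: [491.4, -382.1, 151.3]
eef_rot: [-0.0, 0.707, 0.707, 0.0]
wrist_force: [0.1, 0.9, -2.0]
gripper_width: 41.5
gripper_force: 40.7
```

Run:
```python
from h import *
S=arm.camera('scene');p=arm.read_state()['eef_pos'];print(p)
c,k=blob(S,'red',(410,225,475,290));k=k[:,0];print('seen right',k[:,0].max()+.5,'bottom',k[:,1].max()+.5,'left',k[:,0].min()-.5)
a=np.linspace(0,6.28,100)
for off in(-4,-1,1):
    q=np.array([proj(S,(p[0]+22.5*np.cos(t),p[1]+off+22.5*np.sin(t),p[2]-32.8+z)) for t in a for z in(0,18)]);print(off,'pred right %.1f bottom %.1f left %.1f'%(q[:,0].max(),q[:,1].max(),q[:,0].min()))
```

```text
[ 491.38774511 -382.11332886  151.42511642]
seen right 455.5 bottom 270.5 left 443.5
-4 pred right 458.9 bottom 272.7 left 430.8
-1 pred right 457.3 bottom 271.8 left 429.3
1 pred right 456.3 bottom 271.2 left 428.3
```

>>> move_arm(series="40 -1.2 0 3 0 0 0; 40 0 0 8 0 0 0; 40 0 0 10 0 0 0; 40 0 0 10 0 0 0; 40 0 0 8 0 0 0; 40 0 0 5 0 0 0; 40 0 0 3 0 0 0; 40 0 0 1 0 0 0; 40 0 0 0 0 0 0; 40 0 0 0 0 0 0")

```text
time_s: 34.9
eef_pos: [490.9, -384.5, 103.9]
eef_rot: [0.0, 0.707, 0.707, 0.0]
wrist_force: [-0.7, 0.6, -1.6]
gripper_width: 41.3
gripper_force: 40.7
```

>>> move_arm(series="40 0 0 1 0 0 0; 40 0 0 1 0 0 0; 40 0 0 0.5 0 0 0; 40 0 0 0.5 0 0 0; 40 0 0 0 0 0 0; 40 0 0 0 0 0 0")

```text
time_s: 35.5
eef_pos: [490.8, -384.4, 100.6]
eef_rot: [-0.0, 0.707, 0.707, -0.0]
wrist_force: [0.0, -0.6, -0.9]
gripper_width: 41.6
gripper_force: 40.7
```

>>> move_arm(series="40 0 0 1 0 0 0; 40 0 0 1 0 0 0; 40 0 0 0.5 0 0 0; 40 0 0 0.5 0 0 0; 40 0 0 0 0 0 0; 40 0 0 0 0 0 0")

```text
time_s: 36.1
eef_pos: [490.8, -384.4, 97.6]
eef_rot: [0.0, 0.707, 0.707, -0.0]
wrist_force: [-0.4, -0.2, -2.0]
gripper_width: 41.7
gripper_force: 40.7
```

>>> move_arm(series="40 0 0 0.5 0 0 0; 40 0 0 0 0 0 0; 40 0 0 0 0 0 0")

```text
time_s: 36.4
eef_pos: [490.8, -384.4, 97.1]
eef_rot: [-0.0, 0.707, 0.707, -0.0]
wrist_force: [0.4, 0.4, -0.6]
gripper_width: 41.6
gripper_force: 40.7
```

>>> move_arm(series="40 0 0 0.5 0 0 0; 40 0 0 0 0 0 0; 40 0 0 0 0 0 0")

```text
time_s: 36.7
eef_pos: [490.8, -384.5, 96.9]
eef_rot: [0.0, 0.707, 0.707, 0.0]
wrist_force: [-1.6, 1.0, 4.8]
gripper_width: 41.5
gripper_force: 41.2
```

Contact. Release and withdraw.

>>> move_arm(series="40 0 0 0.2 0 0 0; 44 0 0 0 0 0 0; 48 0 0 0 0 0 0; 54 0 0 0 0 0 0; 60 0 0 0 0 0 0; 64 0 0 0 0 0 0; 64 0 0 -5 0 0 0; 64 0 0 -15 0 0 0; 64 0 0 -25 0 0 0; 64 0 0 -30 0 0 0; 64 0 0 -30 0 0 0; 64 0 0 0 0 0 0")

```text
time_s: 37.9
eef_pos: [491.9, -385.9, 206.4]
eef_rot: [0.003, 0.707, 0.707, 0.001]
wrist_force: [-0.1, -0.5, 0.3]
gripper_width: 63.7
gripper_force: 0.0
```

>>> move_arm(series="64 20 -5 0 0 0 0; 64 40 -10 0 0 0 0; 64 40 -10 0 0 0 0; 64 40 -10 0 0 0 0; 64 40 -5 0 0 0 0; 64 20 0 0 0 0 0; 64 0 0 0 0 0 0; 64 0 0 0 0 0 0; 64 0 0 0 0 0 0")

```text
time_s: 38.8
eef_pos: [450.9, -185.3, 201.7]
eef_rot: [0.0, 0.708, 0.707, -0.0]
wrist_force: [0.7, -0.5, 1.1]
gripper_width: 64.2
gripper_force: 0.0
```

```bash
python3 look.py p11 scene 380 210 490 320 top 385 160 475 250
```

```text
(no output)
```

View pics/p11.png

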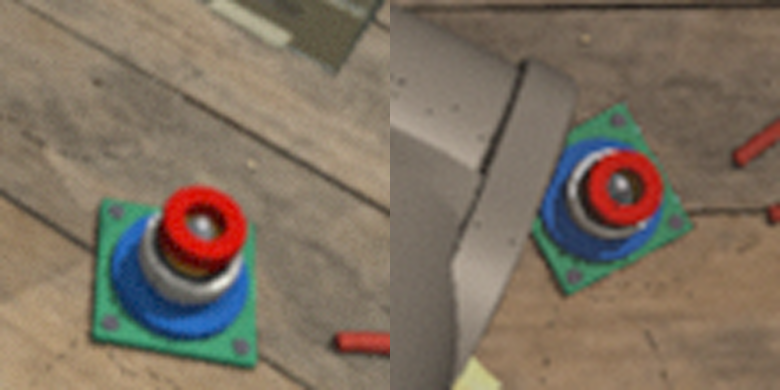

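The full stack stands flat, with the red collar at ≈(437,273) in the scene view and the post tip visible inside its bore. Handing in.

```bash
python3 -c "
from cell import arm;print(arm.sign_off())"
```

```text
the job is handed in; nothing more can be done
None
```

The idler is stacked on the post in the order asked (pulley hub up, bearing, spacer, collar); each part was lowered to contact before release, the bystanders were not touched, and the job was handed in at about 39 s of the 128 s allowed.

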